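# Slide the loaded dish carrier home against the guard rail

## Robot

A 6-joint arm with a two-finger parallel gripper is mounted at the origin on the work surface. World frame = base frame: x ahead of the robot, y to its left, z up, the work surface at z = 0. Lengths are in mm, angles in rad, forces in N, time in s.
With the tool pointing down it reaches from about 350 to 975 mm from the base axis. Payload 7.1 kg.
Tool frame: the origin (TCP) lies between the finger pads; the fingertips stand 14 mm ahead of it and the grasp point (between the pads) lies 5 mm behind it; z points along the fingers, y is the direction in which the jaws open and shut (so a half turn about z gives the same grasp; the last joint's range is limited). The gripper opens to 88 mm and grips with 3 to 60 N. Pads are 20 mm wide; open, the fingers measure 115 mm over their backs; the gripper's body (75 mm by 178 mm) begins 61 mm behind the grasp point.
Start: joints at [1.184, 0.423, 1.63, -0, 1.089, -0.019], TCP at [224.695, 583.196, 236.675] pointing down, gripper open.
Joint ranges: [-3, 3], [-0.9, 2.11], [0.09, 2.58], [-1.31, 4.45], [0.11, 2.69], [-2.54, 2.54]. Speed limits (rad/s): [2.39, 2.39, 3.01, 3.14, 3.14, 3.14].

## Interface

Orientations are given as a rotation vector (axis times angle).
In Python, from workcell import get_obs, get_image, calibration, close_job, regions_of, place_of gives the robot as it stands.
- The arm moves only by the tool move_arm, never from a script. Its argument "deltas" is a list of rows, each a list of 5 numbers: the closure in counts, from 0 (fully open) to 255 (shut), then the shift along the tool's x, y, z in m, then the turn about the tool's z in rad. In form: [[grip, x, y, z, roll], ...]. A call has 1 to 5 rows; each row is the pose to reach, as a shift and turn from the pose commanded when the call began, along the tool's axes at that moment; what a row does not reach only later rows make up. A row lasts 1/12 s, in which the tool goes at most 41.7 mm and 7.16 degrees, less where a joint would pass 70% of its speed; a pose out of reach is approached as far as the arm can. A call with a gripper value outside its range is refused whole. The fingers move at their own pace and stop on an object; the grip force is fixed at half the most. Time passes only in rows, so rows that repeat a pose let the fingers close. It gives the time, the measured TCP pose, the force and the opening at its end, in the units of the state.
- get_obs(): the state, without advancing time (a new reading comes with each control period).
- get_image(name): name is "scene" or "top" or "wrist"; returns the picture (420x560x3 uint8, blue, green, red); there is no depth.
- calibration(name): a dict with "intrinsics" (3x3 intrinsics, pixels), "world_to_cam" (4x4, takes a point from world to camera coordinates); the wrist camera has in their place "hand_eye" (4x4, takes a point from camera to tool coordinates, whose origin is the TCP and whose axes are the flange's). Camera axes: x right, y down, z forward; pixel columns grow to the right and rows downward; lengths in mm; the calibration is good to about 2 mm. A picture is of the moment at which its call begins: read the wrist's pose just before it. calibration takes no time and is no camera call.
- close_job(): hands the job in, once; it reports no verdict.
Trained networks look in the newest picture that a camera, given by its name, has taken for a name from the list of things; names that differ only in an ending like _2 or _b are one class to them, and where a whole thing is asked for, a point or a joint stands for the part that bears it (a point fixed in the world has none). Each returns a list of dicts, best first, with "conf" (0 to 1); they miss things now and then, are a little off and sometimes report something else, mostly with a low value. They report only what shows in the picture. A call takes as long as a camera call. They do not tell look-alikes from the thing itself.
- regions_of(camera, name): "region" (420x560 bool, what is visible of it).
- place_of(camera, name): "location" ([x, y, z] in mm, in world coordinates, good to about 4 mm: a listed point, or the origin of a listed thing).
The state is a dict: "t": time; "qpos": joint angles; "qvel": joint speeds; "joint_torque": joint torques, N m; "ee_pos": TCP position; "orientation": TCP orientation; "ft_force": force on the tool from outside, world axes, zero at the start; "moment": the same for the moment, N m; "width": finger opening in mm.
Only numpy, scipy, OpenCV 4.12 (cv2) and the standard library are available. Lean on these libraries where they do the work, as an engineer would, in place of code of your own. Each camera call takes 0.05 s, during which the arm holds its last target.

## Task

Push the loaded culture-dish carrier across the bench into the free place between the round canister and the stack of tip boxes, until the long side of its tray stands fully home and square against the guard rail, touching neither neighbour. It is heavy and tall: push only low down on the tray at its base, so that it slides without tipping, never on the dishes, wires or handle above, and do not lift it. Leave everything else where it stands.

Things in the scene. Friction and masses are not known exactly. Their poses are not given: they have to be found in the camera images.
- carrier: Dish carrier, loose, 1.4 kg (+-20 %). Base: slotted steel tray with upright walls, 120 (x) by 212 (y) by 40 mm high, the only part to push on. Origin: centre of the tray's underside; x across it, towards the rail when home; y along it; z up. Starts on the robot's side of the rail, off to a side, turned up to 0.25 rad against it. Friction about 0.6: slides at 5 to 11 N, tips if pushed above 90 to 130 mm.
- carrier_top: The upper part of the dish carrier, fixed to the tray, set in at least 11 mm from the tray's outer faces: two columns of nine 90 mm glass dishes, six wires, a wire hoop 153 mm and a bail handle (along y) 189 mm above the bench. Nothing may push on it. Origin 3 mm above the carrier's origin, same axes.
- rail: Guard rail, fixed: a level steel tube 22 mm thick, 840 mm long, its axis 30 mm above the bench, on four posts whose feet point away from the robot. Origin on the bench under the middle of the tube's axis; y along the tube, x away from the robot. The tray meets its face at x = -11 mm: the carrier is home with its origin at the rail's x = -71 mm. Turned up to 0.12 rad.
- canister: Round stainless dish canister with lid and a wire handle, 120 mm across, 236 mm high, 1.6 kg, loose, standing by the rail on one side of the free place (either side). Origin: centre of its underside.
- tip_boxes: Stack of two white pipette-tip boxes with clear lids, one body, 85 mm in its x, 120 mm in its y (along the rail), 132 mm high, 0.6 kg, loose, standing by the rail on the other side of the free place. Origin: centre of its underside. The free place between it and the canister is 240 to 270 mm wide.
- flask: Conical glass flask with a dark stopper, 82 mm across, 118 mm high, loose, by the rail on the outer side of a neighbour. Origin: centre of its underside. Leave alone.
- spirit_lamp: Squat glass spirit lamp with a glass cap, 80 mm across, 93 mm high, loose, by the rail on the outer side of the other neighbour. Origin: centre of its underside. Leave alone.
- tape_roll: Roll of cream paper tape lying flat, 100 mm across, 25 mm high, loose, at the left of the bench. Origin: centre of its underside. Leave alone.
- dish_stack: Three closed glass dishes, one body, 90 mm across, 45 mm high, loose, at the left of the bench. Origin: centre of its underside. Leave alone.
- beaker: Small open glass beaker, 72 mm across, 90 mm high, loose, at the right of the bench. Origin: centre of its underside. Leave alone.
- marker_pen: White marker pen with a black cap, 130 mm long (its x), 13 mm thick, lying at the right of the bench. Origin: middle of its underside. Leave alone.
Mind the look-alikes: they are no part of the job. Leave any green look-alike of the carrier alone. Leave any purple look-alike of the canister alone.

How it is judged (in metres and radians):
At the end, for the whole second after the job is handed in: The carrier stands flat and at rest between the canister and the tip boxes, touching neither (one on either side, contact under 0.1 N), its tray's long side against the guard rail (within 6 mm) and square to it within 0.05 rad (x of carrier in the frame of rail between -0.077 and -0.066 m and angle between the x axis of carrier and the x axis of rail, either way round below 0.05 rad and ((y of canister in the frame of carrier above 0.16 m and y of tip_boxes in the frame of carrier below -0.16 m) or (y of canister in the frame of carrier below -0.16 m and y of tip_boxes in the frame of carrier above 0.16 m)) and contact force between carrier and canister below 0.1 N and contact force between carrier and tip_boxes below 0.1 N and angle between carrier's own z axis and vertical below 0.03 rad and height (world z) of carrier below 0.004 m and linear speed of carrier below 0.01 m/s).
It fails at once if the carrier is tipped (over 0.1 rad) or lifted (over 8 mm) (angle between carrier's own z axis and vertical above 0.1 rad or height (world z) of carrier above 0.008 m).
It fails at once if the carrier is pushed (over 2 N) on its dishes, wires or handle instead of on the tray (contact force between any of the fingers, the arm and carrier_top above 2 N).
It fails at once if another thing on the bench is moved by more than 12 mm or tilted (distance of any of canister, tip_boxes, flask, spirit_lamp, tape_roll, dish_stack, beaker, marker_pen from where it was at the start of the episode above 0.012 m or angle between any of canister, tip_boxes, flask, spirit_lamp, tape_roll, dish_stack, beaker, marker_pen's own z axis and vertical above 0.2 rad).
It also fails if it takes over 72 s, if anything falls off the work surface, if the arm or the gripper's body presses on something with over 40 N, if the wrist force passes 120 N, or if a joint passes its speed limit or range.

## Working session

There is one attempt and no reset: what is moved stays moved. The work goes in short steps, Python scripts to look and compute and a tool call to move; the robot and the scene stay as the last step left them, time stands still between calls to the robot, and variables do not carry over. Pictures are saved under pics/ and viewed, and the job is handed in when it is done.

Besides the shell and the picture viewer there is one more tool, called after "Emit:" as name([rows], argument=value, ...), one row to a line, values as JSON. move_arm: Moves the arm, as the interface text tells. Its arguments: {"type":"object","properties":{"deltas":{"type":"array","items":{"type":"array","items":{"type":"number"}}}},"required":["deltas"]}

```bash
ls; mkdir -p pics
python3 - <<'E'
from workcell import *
import cv2,numpy as np
o=get_obs(); print(o)
for c in ("scene","top","wrist"):
    cv2.imwrite(f"pics/{c}0.png",get_image(c))
for n in "carrier rail canister tip_boxes flask spirit_lamp tape_roll dish_stack beaker marker_pen".split():
    for c in ("top","scene"):
        print(c,n,[(np.round(d["location"],0).tolist(),round(d["conf"],2)) for d in place_of(c,n)])
for c in ("scene","top","wrist"): print(c,calibration(c))
E
```

```text
pics
{'t': 0.0, 'qpos': array([ 1.18397144e+00,  4.23828354e-01,  1.63065837e+00, -2.92283172e-06,
        1.08858539e+00, -1.90014899e-02]), 'qvel': array([ 8.60459712e-04,  8.42559417e-05, -6.40902961e-04,  3.56906958e-04,
        9.00803107e-05,  4.40214694e-04]), 'joint_torque': array([-1.55610087e-03, -5.44641745e+01, -2.73656523e+01,  6.43699500e-02,
        2.29716307e-02, -1.48224149e-04]), 'ee_pos': array([224.52437866, 582.7275247 , 235.92189813]), 'orientation': array([-5.74467776e-01, -3.08832134e+00,  2.27684683e-03]), 'ft_force': array([-0.12752325,  0.06980224,  1.28076825]), 'moment': array([-0.01721174, -0.01042408, -0.01714967]), 'width': 87.81407565648081}
top carrier [([281.0, -264.0, 4.0], 0.9), ([509.0, -123.0, -2.0], 0.8), ([714.0, 216.0, 3.0], 0.61)]
scene carrier [([412.0, 458.0, -1.0], 0.72), ([511.0, -125.0, -1.0], 0.57), ([286.0, -263.0, -1.0], 0.55)]
top rail [([759.0, -113.0, -0.0], 0.81), ([506.0, -124.0, 7.0], 0.74), ([416.0, -472.0, 1.0], 0.68), ([690.0, 91.0, -1.0], 0.62)]
scene rail [([756.0, -109.0, 2.0], 0.72)]
top canister [([404.0, 110.0, 1.0], 
[... 1791 characters left out ...]
      [ 1.82292554e-01, -4.76382400e-03, -9.83232796e-01,
         1.05796683e+03],
       [ 0.00000000e+00,  0.00000000e+00,  0.00000000e+00,
         1.00000000e+00]])}
wrist {'intrinsics': array([[371.81567561,   0.        , 280.00146966],
       [  0.        , 371.81567561, 212.7081505 ],
       [  0.        ,   0.        ,   1.        ]]), 'hand_eye': array([[-6.89529324e-04, -9.54495552e-01, -2.98224356e-01,
         8.26124988e+01],
       [ 9.99999611e-01, -8.22359879e-04,  3.19926223e-04,
        -8.93267117e-01],
       [-5.50615901e-04, -2.98224019e-01,  9.54495747e-01,
        -1.47644664e+02],
       [ 0.00000000e+00,  0.00000000e+00,  0.00000000e+00,
         1.00000000e+00]])}
```

View pics/top0.png

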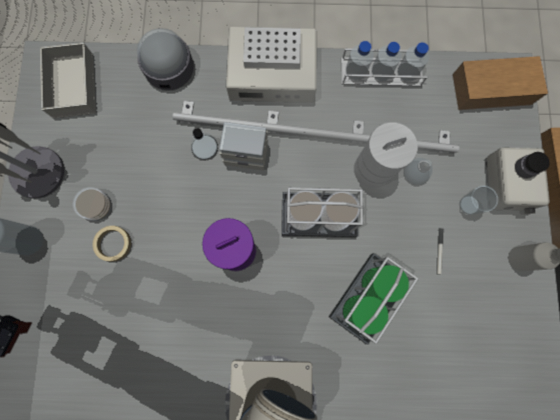

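View pics/scene0.png

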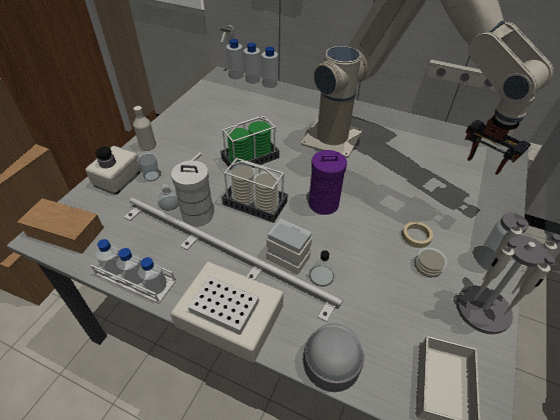

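```bash
cat > h.py <<'E'
import numpy as np,cv2
from workcell import *
def ray(c,uv,z):
    k=calibration(c);K=k["intrinsics"];T=k["world_to_cam"];R=T[:3,:3];t=T[:3,3]
    d=R.T@np.linalg.inv(K)@np.array([uv[0],uv[1],1.]);o=-R.T@t
    return (o+d*(z-o[2])/d[2])
def proj(c,P):
    k=calibration(c);K=k["intrinsics"];T=k["world_to_cam"]
    p=np.asarray(P,float)@T[:3,:3].T+T[:3,3];q=p@K.T;return q[...,:2]/q[...,2:]
def crop(c,x0,y0,w,h,s,name,img=None):
    im=get_image(c) if img is None else img
    cv2.imwrite(name,cv2.resize(im[y0:y0+h,x0:x0+w],None,fx=s,fy=s,interpolation=cv2.INTER_CUBIC))
E
python3 - <<'E'
from h import *
im=cv2.imread("pics/top0.png")
crop("top",270,170,110,85,7,"pics/t1.png",im)
crop("top",165,90,300,90,2.6,"pics/t2.png",im)
im=cv2.imread("pics/scene0.png")
crop("scene",205,150,100,75,8,"pics/s1.png",im)
crop("scene",110,180,240,140,3.3,"pics/s2.png",im)
E
```

```text
(no output)
```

View pics/t1.png

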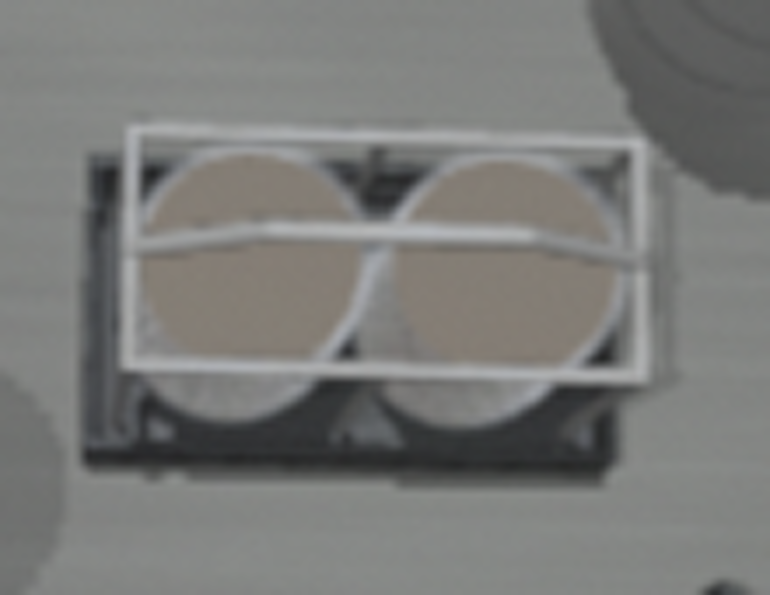

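View pics/t2.png

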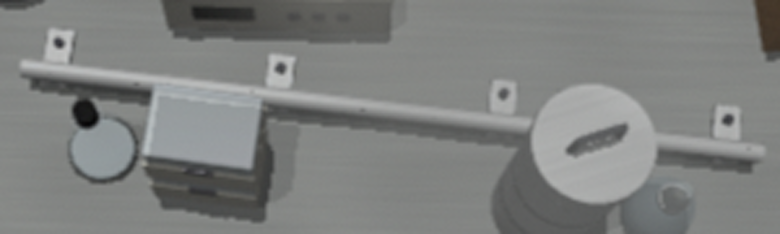

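View pics/s1.png

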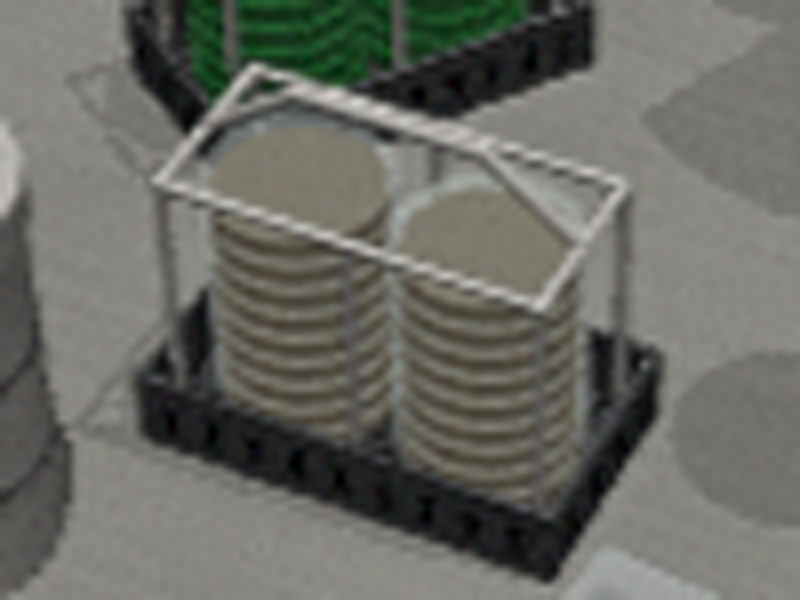

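View pics/s2.png

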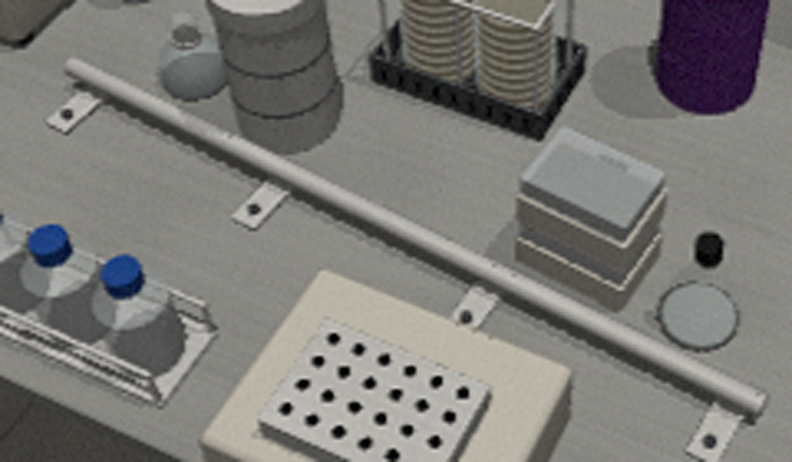

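```bash
cat >> h.py <<'E'
def local(pose,L):
    x,y,a=pose;L=np.asarray(L,float);c,s=np.cos(a),np.sin(a)
    return np.stack([x+c*L[:,0]-s*L[:,1],y+s*L[:,0]+c*L[:,1],L[:,2]],1)
E
python3 - <<'E'
from h import *
from scipy.optimize import least_squares
a=ray("top",(173.5,115.4),33);b=ray("top",(458,148.8),33)
c=ray("scene",(110+70/3.3,180+66/3.3),33);d=ray("scene",(110+758/3.3,180+403/3.3),33)
for p,q in((a,b),(c,d)):
    m=(p+q)/2;e=p-q if p[1]>q[1] else q-p;print(p,q,m,np.linalg.norm(e),"yaw",np.arctan2(-e[0],e[1]))
hx=[]
# carrier: y+ is left in top
s=lambda u,v:(205+u/8,150+v/8)
t=lambda u,v:(270+u/7,170+v/7)
obs=[("scene",(60,-106,40),s(140,378)),("scene",(60,106,40),s(548,525)),("scene",(-60,106,40),s(660,350)),
("scene",(60,106,0),s(548,578)),("scene",(60,-106,0),s(145,435)),
("top",(-60,106,40),t(85,458)),("top",(60,106,40),t(92,155)),("top",(-60,-106,40),t(610,470))]
def f(p):
    r=[]
    for c,L,uv in obs: r+=list(proj(c,local(p,[L]))[0]-uv)
    return np.array(r)
o=least_squares(f,[510,-124,0],x_scale=[1,1,.01],loss="soft_l1");print(o.x,f(o.x).reshape(-1,2).round(1))
E
```

```text
[793.14291231 304.73908441  33.        ] [ 712.31138923 -530.21077548   33.        ] [ 752.72715077 -112.73584554   33.        ] 838.8533862685408 yaw -0.09650928149315047
[ 717.33081366 -526.23935986   33.        ] [797.06764911 301.56611532  33.        ] [ 757.19923138 -112.33662227   33.        ] 831.6368604538553 yaw -0.09602690266451547
[ 5.06574041e+02 -1.26507777e+02 -8.22758776e-03] [[-0.8 -0.9]
 [ 0.3 -0.9]
 [ 0.2 -0.4]
 [ 0.2  0. ]
 [-0.5 -0.4]
 [-0.9 -1. ]
 [-0.6  0.1]
 [ 0.5 -0.3]]
```

View pics/wrist0.png

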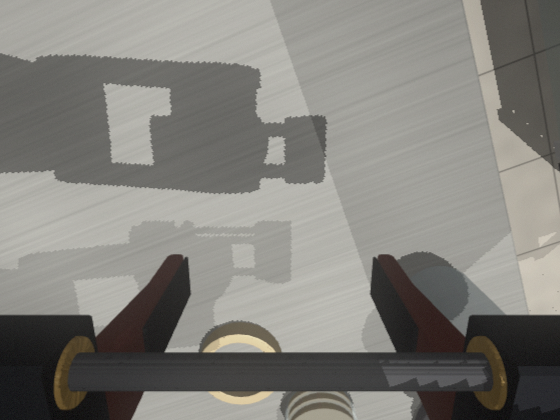

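Run:
```python
from h import *
im=cv2.imread("pics/scene0.png")
crop("scene",450,20,110,160,5,"pics/s3.png",im[:,:])
i=cv2.imread("pics/s3.png");print(i.shape)
cv2.imwrite("pics/s3.png",i[:600])
p=np.array([506.6,-126.5,0])
pose=(508,-125.5,-.01)
def inv(w):
    c,s=np.cos(pose[2]),np.sin(pose[2]);d=w[:2]-np.array(pose[:2]);return (c*d[0]+s*d[1],-s*d[0]+c*d[1])
for u,v in((155,182),(250,65),(628,185),(545,310)):print("s",np.round(inv(ray("scene",(205+u/8,150+v/8),153)),1))
for u,v in((127,127),(645,138),(645,378),(125,366)):print("t",np.round(inv(ray("top",(270+u/7,170+v/7),153)),1))
# wire feet
for u,v in((183,385),(618,395),(542,505)):print("wire z20?",np.round(inv(ray("scene",(205+u/8,150+v/8),40)),1))
get=proj("scene",[get_obs()["ee_pos"]]);print(get)
```

```text
(800, 550, 3)
s [ 48.3 -90.6]
s [-39.2 -92.4]
s [-39.7  95.1]
s [46.9 96.8]
t [42.7 93. ]
t [ 45.3 -95.3]
t [-43.  -94.8]
t [-45.1  91.2]
wire z20? [ 56.9 -81.8]
wire z20? [-24.   99.9]
wire z20? [52.9 98.5]
[[485.30593748 162.25433758]]
```

View pics/s3.png

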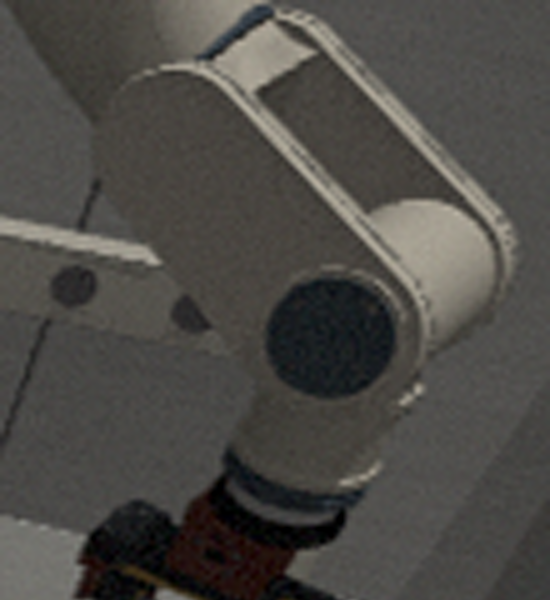

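Run:
```python
from h import *
k=calibration("wrist");K=k["intrinsics"];H=k["hand_eye"]
def wr(uv,z):
    d=H[:3,:3]@np.linalg.inv(K)@np.array([uv[0],uv[1],1.]);o=H[:3,3];return (o+d*(z-o[2])/d[2]).round(1)
for n,uv,zs in(("tip",(188,257),(14,0)),("tip back",(170,257),(14,)),("tip lowerpad",(188,292),(14,0,-20)),("block edge",(95,317),(-66,-90)),("rod top",(280,352),(-66,-80,-100)),("rod bot",(280,390),(-66,-80,-100)),("finger out",(128,318),(-66,-40,-20))):
    for z in zs: print(n,uv,z,wr(uv,z))
im=cv2.imread("pics/wrist0.png");im=cv2.convertScaleAbs(im,alpha=2.5,beta=20)
crop("wrist",0,230,280,190,2.8,"pics/w1.png",im)
```

```text
tip (188, 257) 14 [ 10.2 -44.4  14. ]
tip (188, 257) 0 [ 16.5 -40.6   0. ]
tip back (170, 257) 14 [ 10.2 -52.9  14. ]
tip lowerpad (188, 292) 14 [ -8.4 -45.8  14. ]
tip lowerpad (188, 292) 0 [ -0.5 -41.9   0. ]
tip lowerpad (188, 292) -20 [ 10.8 -36.3 -20. ]
block edge (95, 317) -66 [ 29.6 -47.5 -66. ]
block edge (95, 317) -90 [ 45.2 -33.8 -90. ]
rod top (280, 352) -66 [ 19.1  -0.9 -66. ]
rod top (280, 352) -80 [ 30.   -0.9 -80. ]
rod top (280, 352) -100 [  45.5   -0.9 -100. ]
rod bot (280, 390) -66 [  6.9  -0.9 -66. ]
rod bot (280, 390) -80 [ 19.9  -0.9 -80. ]
rod bot (280, 390) -100 [  38.4   -0.9 -100. ]
finger out (128, 318) -66 [ 29.3 -39.2 -66. ]
finger out (128, 318) -40 [ 12.3 -51.4 -40. ]
finger out (128, 318) -20 [ -0.7 -60.8 -20. ]
```

View pics/w1.png

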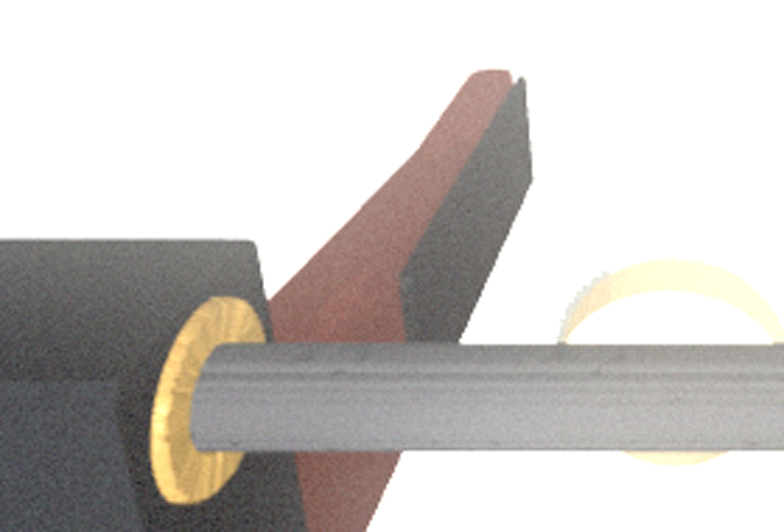

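Emit:
move_arm([
  [0,-0.04,-0.02,0,0],
  [0,-0.08,-0.04,0,0],
  [0,-0.12,-0.06,0,0],
  [0,-0.16,-0.08,0,0],
  [0,-0.18,-0.09,0,0],
])

```text
t: 1.57
ee_pos: [361.6, 432.5, 236.8]
orientation: [0.575, 3.088, -0.0]
ft_force: [-0.2, 0.4, -0.6]
width: 88.2
```

Emit:
move_arm([
  [0,-0.04,-0.02,0,0],
  [0,-0.08,-0.04,0,0],
  [0,-0.12,-0.06,0,0],
  [0,-0.16,-0.08,0,0],
  [0,-0.18,-0.09,0,0],
])

```text
t: 1.98
ee_pos: [497.5, 283.6, 236.9]
orientation: [0.575, 3.088, 0.0]
ft_force: [0.9, 0.5, -0.0]
width: 87.8
```

Run:
```python
from h import *
o=get_obs();print(o["t"],o["ee_pos"],o["orientation"],o["qpos"])
im=get_image("scene");u=proj("scene",[o["ee_pos"]])[0].astype(int);print(u)
im=cv2.convertScaleAbs(im,alpha=1.8,beta=10)
crop("scene",u[0]-60,u[1]-80,120,120,5,"pics/g1.png",im)
```

```text
1.9833 [497.50428168 283.6062685  236.93756661] [5.75364417e-01 3.08778194e+00 2.00130327e-04] [ 4.97495165e-01  3.46285549e-01  1.74791508e+00 -3.67946557e-04
  1.04679724e+00 -7.04670989e-01]
[373 187]
```

View pics/g1.png

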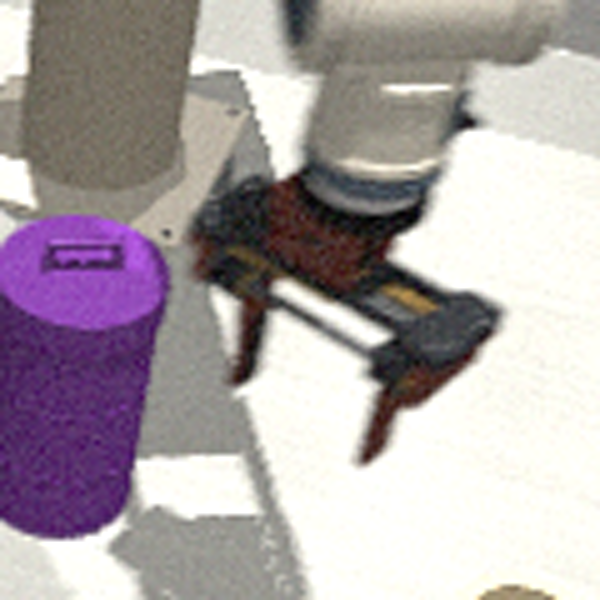

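Emit:
move_arm([
  [0,0,0,-0.04,-0.05],
  [0,-0.02,-0.02,-0.08,-0.1],
  [0,-0.04,-0.05,-0.11,-0.16],
  [0,-0.065,-0.08,-0.11,-0.22],
  [0,-0.09,-0.11,-0.11,-0.27],
])

```text
t: 2.45
ee_pos: [540.1, 154.6, 349.9]
orientation: [0.146, 3.133, 0.003]
ft_force: [0.5, 0.3, 0.3]
width: 88.1
```

```bash
cat >> h.py <<'E'
from scipy.spatial.transform import Rotation as Ro
def tool(o=None):
    o=o or get_obs();R=Ro.from_rotvec(o["orientation"]).as_matrix();return o["ee_pos"],R
def todelta(dw):
    p,R=tool();return (R.T@np.asarray(dw,float)/1000).round(4)
def show():
    o=get_obs();p,R=tool(o);print("t",o["t"],"p",p.round(1),"q",o["qpos"].round(3),"F",o["ft_force"].round(1));print("cols",R.round(3).tolist());return p,R
E
python3 - <<'E'
from h import *
p,R=show();print(todelta(np.array([800,-77,380])-p))
E
```

```text
t 2.45 p [540.1 154.6 349.9] q [ 0.258  0.214  1.656  0.     1.266 -1.22 ] F [0.5 0.3 0.3]
cols [[-0.996, 0.093, 0.005], [0.093, 0.996, 0.002], [-0.005, 0.002, -1.0]]
[-0.2804 -0.2064 -0.029 ]
```

Emit:
move_arm([
  [0,-0.03,-0.025,0,0],
  [0,-0.06,-0.05,-0.01,0],
  [0,-0.09,-0.075,-0.02,0],
  [0,-0.12,-0.1,-0.03,0],
  [0,-0.15,-0.125,-0.03,0],
])

```text
t: 2.87
ee_pos: [677.8, 14.7, 379.2]
orientation: [0.154, 3.134, 0.0]
ft_force: [0.2, 0.3, -0.5]
width: 88.0
```

Emit:
move_arm([
  [0,-0.03,-0.025,0,0],
  [0,-0.06,-0.05,0,0],
  [0,-0.09,-0.08,0,0],
  [0,-0.12,-0.081,0,0],
  [0,-0.13,-0.081,0,0],
])

```text
t: 3.28
ee_pos: [799.9, -80.0, 375.0]
orientation: [-0.158, -3.138, 0.0]
ft_force: [-0.8, 0.2, 0.3]
width: 87.6
```

Emit:
move_arm([
  [0,-0.04,0,0,0],
  [0,-0.08,0,0,0],
  [0,-0.12,0,0,0],
  [0,-0.16,0,0,0],
  [0,-0.2,0,0,0],
])

```text
t: 3.7
ee_pos: [970.0, -93.8, 375.5]
orientation: [0.153, 3.135, -0.0]
ft_force: [1.5, -0.4, -0.4]
width: 88.0
```

Run:
```python
from h import *
show()
```

```text
t 3.7 p [970.  -93.8 375.5] q [-0.109  1.052  0.198  0.     1.889 -1.582] F [ 1.5 -0.4 -0.4]
cols [[-0.995, 0.098, 0.003], [0.098, 0.995, -0.0], [-0.003, 0.0, -1.0]]
```

Emit:
move_arm([
  [0,-0.04,0,0,0],
  [0,-0.08,0,0,0],
  [0,-0.12,0,0,0],
  [0,-0.16,0,0,0],
  [0,-0.2,0,0,0],
])

```text
t: 4.12
ee_pos: [1000.5, -97.2, 346.2]
orientation: [0.152, 3.098, -0.003]
ft_force: [0.3, -0.1, -0.6]
width: 87.7
```

Run:
```python
from h import *
show()
```

```text
t 4.1167 p [1000.5  -97.2  346.2] q [-0.109  1.137  0.086  0.     1.878 -1.582] F [ 0.3 -0.1 -0.6]
cols [[-0.994, 0.098, 0.04], [0.098, 0.995, -0.004], [-0.04, -0.0, -0.999]]
```

Emit:
move_arm([
  [0,-0.04,0,0,0],
  [0,-0.08,0,0,0],
  [0,-0.12,0,0,0],
  [0,-0.16,0,0,0],
  [0,-0.2,0,0,0],
])

```text
t: 4.53
ee_pos: [1018.9, -99.2, 315.7]
orientation: [0.15, 3.068, -0.005]
ft_force: [-0.4, 0.6, 0.5]
width: 87.7
```

Run:
```python
from h import *
p,R=show();print(get_obs()["qpos"][2],get_obs()["qvel"].round(3),todelta([-1,0,0])*1000)
```

```text
t 4.5333 p [1018.9  -99.2  315.7] q [-1.090e-01  1.168e+00  8.600e-02  1.000e-03  1.818e+00 -1.582e+00] F [-0.4  0.6  0.5]
cols [[-0.993, 0.098, 0.07], [0.097, 0.995, -0.007], [-0.07, 0.0, -0.998]]
0.0860596573144489 [ 0.     0.067  0.    -0.001 -0.059 -0.   ] [ 1.  -0.1 -0.1]
```

Emit:
move_arm([
  [0,-0.04,0,-0.02,0],
  [0,-0.08,0,-0.04,0],
  [0,-0.12,0,-0.06,0],
  [0,-0.16,0,-0.08,0],
  [0,-0.2,0,-0.1,0],
])

```text
t: 4.95
ee_pos: [1018.9, -99.3, 347.1]
orientation: [0.149, 3.035, -0.008]
ft_force: [-0.5, 0.2, 0.3]
width: 87.7
```

Run:
```python
from h import *
p,R=show();print(get_obs()["qpos"][2],get_obs()["qvel"].round(3))
```

```text
t 4.95 p [1018.9  -99.3  347.1] q [-1.090e-01  1.137e+00  8.600e-02  1.000e-03  1.815e+00 -1.582e+00] F [-0.5  0.2  0.3]
cols [[-0.99, 0.098, 0.102], [0.097, 0.995, -0.01], [-0.103, 0.0, -0.995]]
0.08606763994626487 [-0.    -0.046  0.001  0.001  0.053 -0.001]
```

Emit:
move_arm([
  [0,-0.04,0,-0.01,0],
  [0,-0.08,0,-0.02,0],
  [0,-0.12,0,-0.03,0],
  [0,-0.16,0,-0.04,0],
  [0,-0.2,0,-0.05,0],
])

```text
t: 5.37
ee_pos: [1027.1, -100.2, 350.6]
orientation: [0.147, 3.004, -0.01]
ft_force: [-0.1, -0.3, 0.9]
width: 88.1
```

Emit:
move_arm([
  [0,-0.04,0,-0.01,0],
  [0,-0.08,0,-0.02,0],
  [0,-0.12,0,-0.03,0],
  [0,-0.16,0,-0.04,0],
  [0,-0.2,0,-0.05,0],
])

```text
t: 5.78
ee_pos: [1034.1, -100.9, 360.2]
orientation: [0.145, 2.971, -0.012]
ft_force: [-0.3, 0.1, -0.0]
width: 87.5
```

Run:
```python
from h import *
p,R=show();print(get_obs()["qpos"][2],get_obs()["qvel"].round(3))
```

```text
t 5.7833 p [1034.1 -100.9  360.2] q [-0.109  1.126  0.087  0.002  1.761 -1.582] F [-0.3  0.1 -0. ]
cols [[-0.981, 0.098, 0.166], [0.096, 0.995, -0.016], [-0.167, 0.0, -0.986]]
0.08702824476631074 [-0.    -0.009  0.002 -0.001  0.011 -0.002]
```

Emit:
move_arm([
  [0,-0.04,0,0,0],
  [0,-0.08,0,0,0],
  [0,-0.12,0,0,0],
  [0,-0.16,0,0,0],
  [0,-0.2,0,0,0],
])

```text
t: 6.2
ee_pos: [1049.3, -102.5, 344.4]
orientation: [0.144, 2.938, -0.014]
ft_force: [0.9, -0.4, -0.2]
width: 87.9
```

Emit:
move_arm([
  [0,-0.04,0,0,0],
  [0,-0.08,0,0,0],
  [0,-0.12,0,0,0],
  [0,-0.16,0,0,0],
  [0,-0.2,0,0,0],
])

```text
t: 6.62
ee_pos: [1062.6, -103.8, 335.5]
orientation: [0.142, 2.904, -0.016]
ft_force: [-0.4, -0.5, 0.3]
width: 87.8
```

Emit:
move_arm([
  [0,-0.04,0,0,0],
  [0,-0.08,0,0,0],
  [0,-0.12,0,0,0],
  [0,-0.16,0,0,0],
  [0,-0.2,0,0,0],
])

```text
t: 7.03
ee_pos: [1074.4, -105.0, 331.1]
orientation: [0.141, 2.871, -0.019]
ft_force: [-0.4, -0.1, -0.4]
width: 87.8
```

Run:
```python
from h import *
p,R=show();print(get_obs()["qpos"][2],get_obs()["qvel"].round(3))
for uv in ((380,257),(414,265),(347,290),(376,340)):print(ray("top",uv,153).round())
for uv in ((375,254),(333,320),):print(ray("top",uv,40).round())
```

```text
t 7.0333 p [1074.4 -105.   331.1] q [-0.109  1.162  0.087  0.003  1.625 -1.582] F [-0.4 -0.1 -0.4]
cols [[-0.96, 0.098, 0.263], [0.094, 0.995, -0.026], [-0.265, 0.0, -0.964]]
0.08703232422458858 [ 0.001  0.014 -0.001 -0.001 -0.015 -0.001]
[ 383. -263.  153.]
[ 365. -346.  153.]
[ 301. -180.  153.]
[ 186. -248.  153.]
[ 399. -279.   40.]
[ 221. -163.   40.]
```

Emit:
move_arm([
  [0,-0.04,0,0,0],
  [0,-0.08,0,0,0],
  [0,-0.12,0,0,0],
  [0,-0.16,0,0,0],
  [0,-0.2,0,0,0],
])

```text
t: 7.45
ee_pos: [1084.7, -106.0, 331.1]
orientation: [0.139, 2.837, -0.021]
ft_force: [0.0, -1.3, -0.5]
width: 87.7
```

Emit:
move_arm([
  [0,0.04,0,0,0],
  [0,0.08,0,0,0],
  [0,0.12,0,0,0],
  [0,0.16,0,0,0],
  [0,0.2,0,0,0],
])

```text
t: 7.87
ee_pos: [941.1, -92.0, 286.6]
orientation: [0.139, 2.835, -0.021]
ft_force: [0.9, -0.2, -0.6]
width: 87.9
```

Run:
```python
from h import *
p,R=show()
print(todelta(np.array([560,-60,360])-p))
```

```text
t 7.8667 p [941.1 -92.  286.6] q [-0.111  0.764  0.959  0.005  1.115 -1.586] F [ 0.9 -0.2 -0.6]
cols [[-0.95, 0.098, 0.297], [0.093, 0.995, -0.029], [-0.299, 0.0, -0.954]]
[ 0.3431 -0.0054 -0.1842]
```

```bash
cat > fk.py <<'E'
import numpy as np
from scipy.optimize import least_squares
D=[((224.5,582.7),235.9,.42383,1.63066,1.0886),((497.5,283.6),236.94,.34629,1.74792,1.0468),((540.1,154.6),349.9,.214,1.656,1.266),((970,-93.8),375.5,1.052,.198,1.889),((1000.5,-97.2),346.2,1.137,.086,1.878),((1018.9,-99.2),315.7,1.168,.086,1.818),((1034.1,-100.9),360.2,1.126,.087,1.761),((1074.4,-105),331.1,1.162,.087,1.625),((941.1,-92),286.6,.764,.959,1.115)]
r=np.array([np.hypot(*d[0]) for d in D]);z=np.array([d[1] for d in D]);q=np.array([d[2:] for d in D])
def fk(p,q):
    c,h,L1,L2,d,L3=p;a=q[...,0];b=a+q[...,1];e=b+q[...,2]
    return c+L1*np.sin(a)+L2*np.sin(b+d)+L3*np.sin(e),h+L1*np.cos(a)+L2*np.cos(b+d)+L3*np.cos(e)
f=lambda p:np.r_[fk(p,q)[0]-r,fk(p,q)[1]-z]
P=least_squares(f,[0,200,500,450,0,250],x_scale=[10,100,100,100,.1,100]).x
def ik(rr,zz,tilt):
    g=lambda a:np.r_[np.array(fk(P,np.r_[a,np.pi-tilt-a.sum()]))-[rr,zz]]
    s=least_squares(g,[.3,1.8]);return s.x.round(3),round(np.pi-tilt-s.x.sum(),3),s.cost
if __name__=="__main__":
    print(P,f(P).round(1))
    for rr in(400,420,440,460,520,700):print(rr,ik(rr,25,.3),ik(rr,150,.3))
E
python3 fk.py
```

```text
[1.69358414e-02 3.12436789e+02 5.63056776e+02 4.91182220e+02
 1.58567407e-01 2.95597978e+02] [-0.  -0.   0.1 -0.   0.1 -0.1  0.1 -0.  -0.  -0.  -0.1  0.1 -0.1 -0.1
 -0.   0.3 -0.1  0.1]
400 (array([0.531, 2.396]), np.float64(-0.086), np.float64(1.6155871338926322e-27)) (array([0.155, 2.351]), np.float64(0.336), np.float64(6.462348535570529e-27))
420 (array([0.536, 2.355]), np.float64(-0.05), np.float64(5.816113682013476e-26)) (array([0.182, 2.312]), np.float64(0.347), np.float64(8.077935669463161e-27))
440 (array([0.542, 2.314]), np.float64(-0.015), np.float64(0.0)) (array([0.209, 2.273]), np.float64(0.359), np.float64(8.077935669463161e-27))
460 (array([0.55 , 2.273]), np.float64(0.018), np.float64(3.871269890233525e-22)) (array([0.235, 2.234]), np.float64(0.373), np.float64(6.462348535570529e-27))
520 (array([0.582, 2.148]), np.float64(0.112), np.float64(1.050131637030211e-25)) (array([0.31 , 2.113]), np.float64(0.418), np.float64(0.0))
700 (array([0.721, 1.749]), np.float64(0.371), np.float64(1.2924697071141057e-26)) (array([0.53 , 1.722]), np.float64(0.589), np.float64(1.5008804473862553e-24))
```

Run:
```python
from fk import *
for t in (0.3,.25,.2,.18,.15,.1):
    print(t,[(rr,zz,float(ik(rr,zz,t)[1])) for zz in(25,40) for rr in (420,440,460,480,500)])
```

```text
0.3 [(420, 25, -0.05), (440, 25, -0.015), (460, 25, 0.018), (480, 25, 0.05), (500, 25, 0.082), (420, 40, -0.004), (440, 40, 0.028), (460, 40, 0.059), (480, 40, 0.089), (500, 40, 0.118)]
0.25 [(420, 25, 0.037), (440, 25, 0.07), (460, 25, 0.102), (480, 25, 0.133), (500, 25, 0.163), (420, 40, 0.08), (440, 40, 0.111), (460, 40, 0.141), (480, 40, 0.17), (500, 40, 0.198)]
0.2 [(420, 25, 0.12), (440, 25, 0.151), (460, 25, 0.182), (480, 25, 0.212), (500, 25, 0.242), (420, 40, 0.162), (440, 40, 0.191), (460, 40, 0.22), (480, 40, 0.248), (500, 40, 0.276)]
0.18 [(420, 25, 0.152), (440, 25, 0.183), (460, 25, 0.214), (480, 25, 0.243), (500, 25, 0.273), (420, 40, 0.194), (440, 40, 0.223), (460, 40, 0.251), (480, 40, 0.279), (500, 40, 0.307)]
0.15 [(420, 25, 0.2), (440, 25, 0.23), (460, 25, 0.26), (480, 25, 0.29), (500, 25, 0.318), (420, 40, 0.24), (440, 40, 0.269), (460, 40, 0.297), (480, 40, 0.325), (500, 40, 0.352)]
0.1 [(420, 25, 0.277), (440, 25, 0.307), (460, 25, 0.336), (480, 25, 0.365), (500, 25, 0.393), (420, 40, 0.316), (440, 40, 0.344), (460, 40, 0.372), (480, 40, 0.399), (500, 40, 0.426)]
```

Emit:
move_arm([
  [0,0.038,-0.006,-0.011,0],
  [0,0.076,-0.012,-0.021,0],
  [0,0.114,-0.018,-0.032,0],
  [0,0.152,-0.024,-0.042,0],
  [0,0.19,-0.03,-0.053,0],
])

```text
t: 8.28
ee_pos: [741.5, -102.7, 280.9]
orientation: [0.139, 2.836, -0.021]
ft_force: [-0.1, -0.2, 0.7]
width: 88.2
```

Emit:
move_arm([
  [0,0.038,-0.006,-0.011,0],
  [0,0.076,-0.012,-0.021,0],
  [0,0.114,-0.018,-0.032,0],
  [0,0.152,-0.024,-0.042,0],
  [0,0.19,-0.03,-0.053,0],
])

```text
t: 8.7
ee_pos: [542.6, -113.3, 274.9]
orientation: [0.139, 2.836, -0.021]
ft_force: [0.5, -0.7, 0.1]
width: 87.8
```

Run:
```python
from h import *
p,R=show()
print(todelta(np.array([418,-120,250])-p))
```

```text
t 8.7 p [ 542.6 -113.3  274.9] q [-0.252  0.155  1.944  0.068  0.744 -1.768] F [ 0.5 -0.7  0.1]
cols [[-0.95, 0.097, 0.297], [0.093, 0.995, -0.029], [-0.298, 0.0, -0.955]]
[ 0.1252 -0.0188 -0.013 ]
```

Emit:
move_arm([
  [0,0.035,-0.006,-0.004,-0.03],
  [0,0.07,-0.012,-0.008,-0.06],
  [0,0.105,-0.018,-0.012,-0.09],
  [0,0.125,-0.019,-0.013,-0.09],
  [0,0.125,-0.019,-0.013,-0.09],
])

```text
t: 9.12
ee_pos: [415.8, -119.5, 248.7]
orientation: [0.013, 2.844, -0.039]
ft_force: [0.3, 0.2, -0.6]
width: 87.8
```

Run:
```python
from h import *
p,R=show()
print(todelta(np.array([418,-122,80])-p))
```

```text
t 9.1167 p [ 415.8 -119.5  248.7] q [-0.36  -0.005  2.194  0.125  0.667 -2.009] F [ 0.3  0.2 -0.6]
cols [[-0.956, 0.013, 0.293], [0.005, 1.0, -0.028], [-0.293, -0.025, -0.956]]
[0.0473 0.0018 0.162 ]
```

Emit:
move_arm([
  [0,0.01,0,0.035,0],
  [0,0.02,0,0.07,0],
  [0,0.03,0,0.1,0],
  [0,0.04,0.001,0.135,0],
  [0,0.047,0.002,0.162,0],
])

```text
t: 9.53
ee_pos: [424.4, -123.4, 79.7]
orientation: [0.011, 2.84, -0.043]
ft_force: [0.3, 0.3, -0.0]
width: 87.8
```

Run:
```python
from h import *
p,R=show()
print(todelta(np.array([418,-122,50])-p),todelta(np.array([418,-122,35])-p))
cv2.imwrite("pics/s5.png",get_image("scene"));cv2.imwrite("pics/w5.png",get_image("wrist"));
```

```text
t 9.5333 p [ 424.4 -123.4   79.7] q [-0.361  0.393  2.301  0.462  0.172 -2.368] F [ 0.3  0.3 -0. ]
cols [[-0.955, 0.012, 0.297], [0.003, 1.0, -0.031], [-0.297, -0.028, -0.955]]
[0.0149 0.0022 0.0264] [0.0194 0.0026 0.0408]
```

View pics/s5.png

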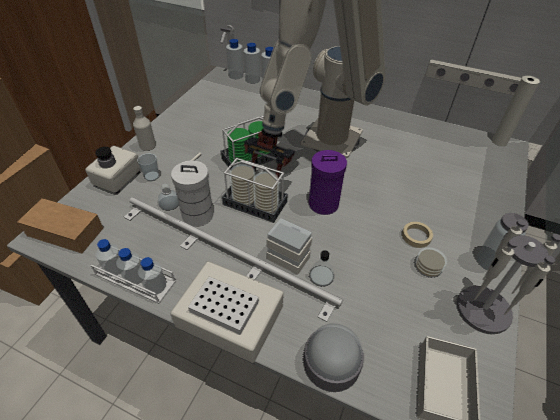

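View pics/w5.png

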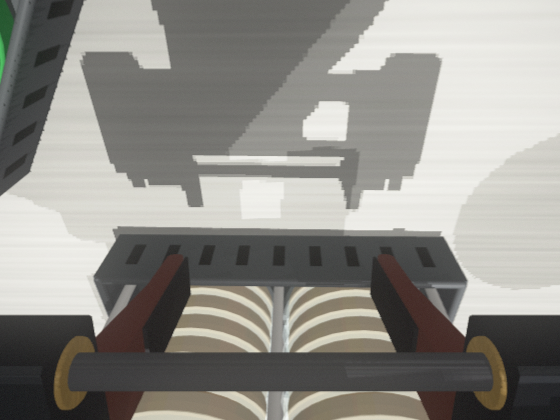

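```bash
cat >> h.py <<'E'
def wray(uv,z,o=None):
    k=calibration("wrist");K=k["intrinsics"];H=k["hand_eye"];p,R=tool(o)
    o_=p+R@H[:3,3];d=R@H[:3,:3]@np.linalg.inv(K)@np.array([uv[0],uv[1],1.]);return o_+d*(z-o_[2])/d[2]
E
python3 - <<'E'
from h import *
for uv in((97,281),(280,283.5),(466,286)):print(wray(uv,40).round(1))
for uv in((116,231),(443,236)):print(wray(uv,0).round(1))
E
```

```text
[ 453.8 -231.1   40. ]
[ 454.7 -124.1   40. ]
[455.7 -17.6  40. ]
[ 447.4 -233.8    0. ]
[450.5 -18.4   0. ]
```

```bash
cat > fk6.py <<'E'
import numpy as np
from scipy.optimize import least_squares
from scipy.spatial.transform import Rotation as Ro
from fk import P
c0,h,L1,L2,de,L3=P
def fk6(q):
    q1,q2,q3,q4,q5,q6=q;b=q2+q3
    R1=Ro.from_euler('z',q1);Rb=R1*Ro.from_euler('y',b)
    Rw=Rb*Ro.from_euler('z',q4)*Ro.from_euler('y',q5)
    p=np.array([0,0,h])+R1.apply([L1*np.sin(q2)+L2*np.sin(b+de),0,L1*np.cos(q2)+L2*np.cos(b+de)])+Rw.apply([0,0,L3])
    return p,(Rw*Ro.from_euler('z',q6)*Ro.from_euler('z',OFF))
OFF=0
if 1:
    q=[-0.361,0.393,2.301,0.462,0.172,-2.368]
    Rm=Ro.from_rotvec([0.011,2.84,-0.043])
    _,R=fk6(q);OFF=(R.inv()*Rm).as_rotvec()[2]
LO=np.array([-3,-.9,.09,-1.31,.11,-2.54]);HI=np.array([3,2.11,2.58,4.45,2.69,2.54])
def ik6(p,R,q0):
    def g(q):
        a,b=fk6(q);return np.r_[(a-p)/100,(R.inv()*b).as_rotvec()*3]
    s=least_squares(g,np.clip(q0,LO+1e-3,HI-1e-3),bounds=(LO,HI));return s.x,s.cost
def orient(yaw,tilt,phi):
    # vertical-down tool with -x pointing at yaw, then tilt z axis towards phi
    x=-np.array([np.cos(yaw),np.sin(yaw),0]);z=np.array([0,0,-1.]);y=np.cross(z,x)
    R=Ro.from_matrix(np.stack([x,y,z],1));ax=np.array([np.cos(phi-np.pi/2),np.sin(phi-np.pi/2),0])
    # rotate so z goes towards phi
    T=Ro.from_rotvec(ax*tilt)
    if (T.apply(z)@[np.cos(phi),np.sin(phi),0])<0:T=Ro.from_rotvec(-ax*tilt)
    return T*R
if __name__=="__main__":
    print(OFF)
    for q,p,rv in (([-0.36,-0.005,2.194,0.125,0.667,-2.009],[415.8,-119.5,248.7],[0.013,2.844,-0.039]),([-0.252,0.155,1.944,0.068,0.744,-1.768],[542.6,-113.3,274.9],[.139,2.836,-.021])):
        a,b=fk6(q);print(a-p,(b.inv()*Ro.from_rotvec(rv)).as_rotvec())
    q0=[-0.361,0.393,2.301,0.462,0.172,-2.368]
    for z in(30,40):
     for phi in(-.1,-.2,-.27):
      for t in(.3,.25,.22,.19,.16):
        q,c=ik6([438,-124,z],orient(-.01,t,phi),q0);a,b=fk6(q)
        print(z,phi,t,q.round(2),"cost %.4f"%c,(a-[438,-124,z]).round(1))
E
python3 fk6.py
```

```text
1.5698923550941595
[ -3.84392945 -11.20105592   0.01545649] [0.00011427 0.00070205 0.00107276]
[ -2.75886284 -11.64869302   0.29385709] [8.43224754e-05 6.84478644e-04 9.26752824e-04]
30 -0.1 0.3 [-0.32  0.53  2.26  0.67  0.11 -2.54] cost 0.0035 [ 1.8 -0.9  3.5]
30 -0.1 0.25 [-0.31  0.53  2.25  0.42  0.13 -2.28] cost 0.0000 [ 0. -0.  0.]
30 -0.1 0.22 [-0.3   0.53  2.23  0.27  0.17 -2.12] cost 0.0000 [ 0. -0. -0.]
30 -0.1 0.19 [-0.3   0.53  2.22  0.18  0.21 -2.03] cost 0.0000 [0. 0. 0.]
30 -0.1 0.16 [-0.3   0.53  2.2   0.12  0.26 -1.97] cost 0.0000 [-0. -0.  0.]
30 -0.2 0.3 [-0.3   0.52  2.26  0.38  0.11 -2.24] cost 0.0077 [ 2.6 -1.6  5.1]
30 -0.2 0.25 [-0.29  0.53  2.25  0.2   0.11 -2.05] cost 0.0000 [-0. -0.  0.]
30 -0.2 0.22 [-0.29  0.53  2.23  0.12  0.16 -1.97] cost 0.0000 [-0. -0. -0.]
30 -0.2 0.19 [-0.29  0.53  2.22  0.08  0.21 -1.92] cost 0.0000 [0. 0. 0.]
30 -0.2 0.16 [-0.28  0.53  2.2   0.05  0.25 -1.9 ] cost 0.0000 [0. 0. 0.]
30 -0.27 0.3 [-0.28  0.52  2.25  0.03  0.11 -1.87] cost 0.0092 [ 3.1 -1.   5.7]
30 -0.27 0.25 [-0.28  0.53  2.25  0.02  0.11 -1.85] cost 0.0000 [ 0.1 -0
[... 690 characters left out ...]
1.   3.5]
40 -0.2 0.25 [-0.29  0.51  2.25  0.16  0.14 -2.01] cost 0.0000 [ 0.  0. -0.]
40 -0.2 0.22 [-0.29  0.51  2.23  0.11  0.18 -1.95] cost 0.0000 [0. 0. 0.]
40 -0.2 0.19 [-0.29  0.51  2.22  0.07  0.23 -1.91] cost 0.0000 [ 0.  0. -0.]
40 -0.2 0.16 [-0.28  0.51  2.2   0.05  0.28 -1.89] cost 0.0000 [-0.  0. -0.]
40 -0.27 0.3 [-0.28  0.5   2.26  0.03  0.11 -1.86] cost 0.0043 [ 2.1 -0.6  4. ]
40 -0.27 0.25 [-0.28  0.51  2.25  0.01  0.13 -1.85] cost 0.0000 [-0.  0.  0.]
40 -0.27 0.22 [-0.28  0.51  2.23  0.01  0.18 -1.84] cost 0.0000 [-0. -0.  0.]
40 -0.27 0.19 [-0.28  0.51  2.22  0.01  0.23 -1.84] cost 0.0000 [0. 0. 0.]
40 -0.27 0.16 [-0.28  0.51  2.2   0.    0.28 -1.84] cost 0.0000 [0. 0. 0.]
```

Emit:
move_arm([
  [0,0.003,0,0.007,0.01],
  [0,0.007,0,0.014,0.02],
  [0,0.01,0.001,0.02,0.03],
  [0,0.014,0.002,0.027,0.03],
  [0,0.017,0.002,0.036,0.03],
])

```text
t: 10.05
ee_pos: [423.8, -121.1, 51.1]
orientation: [0.055, 2.852, -0.039]
ft_force: [0.2, 0.6, -0.6]
width: 88.3
```

Run:
```python
from h import *
p,R=show()
print(todelta(np.array([425,-125,38])-p),todelta([10,0,0]))
```

```text
t 10.05 p [ 423.8 -121.1   51.1] q [-0.351  0.469  2.303  0.666  0.11  -2.536] F [ 0.2  0.6 -0.6]
cols [[-0.958, 0.042, 0.284], [0.034, 0.999, -0.032], [-0.286, -0.021, -0.958]]
[ 0.0025 -0.0036  0.0131] [-0.0096  0.0004  0.0028]
```

Emit:
move_arm([
  [0,0.003,-0.001,0.008,0.01],
  [0,0.005,-0.002,0.016,0.02],
  [0,0.005,-0.002,0.022,0.03],
  [0,0.006,-0.002,0.03,0.03],
  [0,0.006,-0.002,0.03,0.03],
])

```text
t: 10.47
ee_pos: [431.7, -126.6, 30.8]
orientation: [0.1, 2.873, -0.022]
ft_force: [0.2, -0.7, 0.3]
width: 87.7
```

Run:
```python
from h import *
p,R=show()
print(todelta(np.array([425,-125,36])-p),todelta([10,0,0]))
o=get_obs();im=get_image("wrist");cv2.imwrite("pics/w6.png",im)
```

```text
t 10.4667 p [ 431.7 -126.6   30.8] q [-0.357  0.528  2.271  0.693  0.109 -2.54 ] F [ 0.2 -0.7  0.3]
cols [[-0.962, 0.07, 0.263], [0.066, 0.998, -0.024], [-0.264, -0.006, -0.965]]
[ 0.0052  0.0011 -0.0068] [-0.0096  0.0007  0.0026]
```

View pics/w6.png

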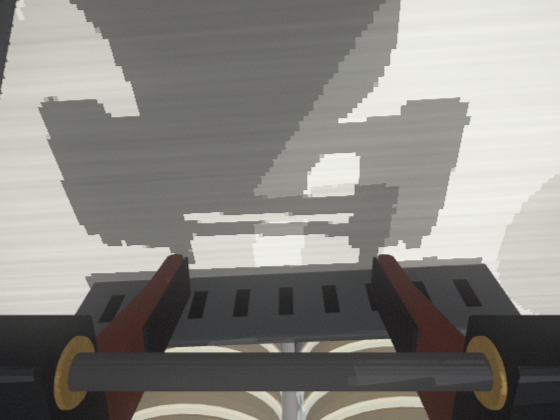

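Emit:
move_arm([
  [0,-0.008,0.0005,0.002,0.01],
  [0,-0.015,0.002,0.004,0.02],
  [0,-0.022,0.004,0.006,0.028],
  [0,-0.03,0.006,0.008,0.028],
  [0,-0.038,0.008,0.0104,0.028],
])

```text
t: 10.93
ee_pos: [468.2, -120.1, 30.6]
orientation: [0.141, 2.876, -0.014]
ft_force: [-10.6, -1.6, 3.9]
width: 87.9
```

```bash
cat >> h.py <<'E'
RAIL=np.array([756,-112.]);RY=-0.096
def torail(w):
    c,s=np.cos(RY),np.sin(RY);d=np.asarray(w)[:2]-RAIL;return np.array([c*d[0]+s*d[1],-s*d[0]+c*d[1]])
E
python3 - <<'E'
from h import *
p,R=show();print("rail TCP",torail(p))
print(todelta([10,0,0]),todelta([0,10,0]),todelta([0,0,10]))
im=get_image("wrist");cv2.imwrite("pics/w7.png",im)
E
```

```text
t 10.9333 p [ 468.2 -120.1   30.6] q [-0.311  0.546  2.2    0.396  0.151 -2.169] F [-10.6  -1.6   3.9]
cols [[-0.961, 0.097, 0.258], [0.095, 0.995, -0.022], [-0.259, 0.003, -0.966]]
rail TCP [-285.69990873  -35.6691183 ]
[-0.0096  0.001   0.0026] [ 0.0009  0.01   -0.0002] [-0.0026  0.     -0.0097]
```

View pics/w7.png

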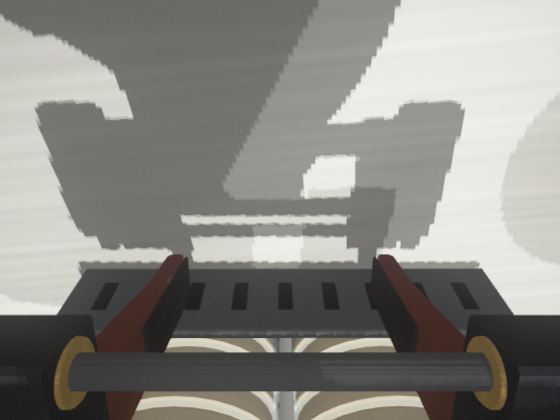

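Emit:
move_arm([
  [0,-0.0077,0.0026,0.0021,0],
  [0,-0.0155,0.0052,0.0042,0],
  [0,-0.0232,0.0078,0.0062,0],
  [0,-0.031,0.0104,0.0083,0],
  [0,-0.0387,0.013,0.0104,0],
])

```text
t: 11.4
ee_pos: [509.4, -111.5, 30.8]
orientation: [0.141, 2.876, -0.015]
ft_force: [-8.6, -1.6, 1.8]
width: 87.9
```

Run:
```python
from h import *
p,R=show();print("rail TCP",torail(p))
im=get_image("wrist");cv2.imwrite("pics/w8.png",im);cv2.imwrite("pics/t8.png",get_image("top"));
```

```text
t 11.4 p [ 509.4 -111.5   30.8] q [-0.264  0.57   2.121  0.233  0.198 -1.96 ] F [-8.6 -1.6  1.8]
cols [[-0.961, 0.098, 0.258], [0.095, 0.995, -0.023], [-0.259, 0.003, -0.966]]
rail TCP [-245.48153665  -23.10351334]
```

View pics/w8.png

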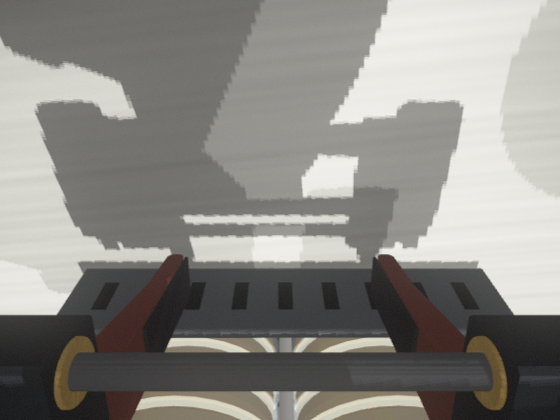

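View pics/t8.png

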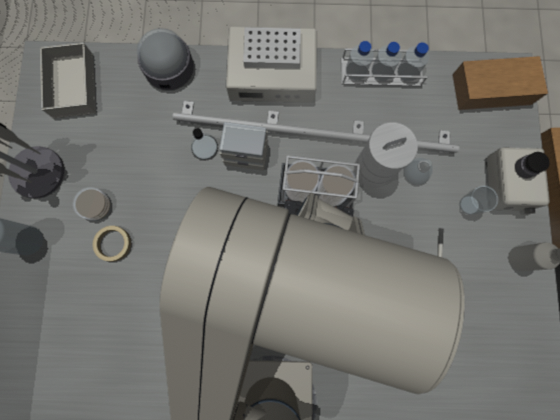

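Run:
```python
from h import *
im=get_image("scene");crop("scene",150,150,160,120,5,"pics/s8.png",im)
print([(np.round(d["location"],0).tolist(),round(d["conf"],2)) for d in place_of("scene","canister")],[(np.round(d["location"],0).tolist(),round(d["conf"],2)) for d in place_of("scene","carrier")])
for n in("canister","tip_boxes","carrier"):print(n,[(torail(d["location"]).round(),round(d["conf"],2)) for d in place_of("top",n)])
```

```text
[([650.0, -285.0, 2.0], 0.88), ([402.0, 112.0, -1.0], 0.55)] [([587.0, -117.0, -2.0], 0.89), ([285.0, -263.0, -1.0], 0.78)]
canister [(array([ -85., -185.]), 0.95)]
tip_boxes [(array([-87., 192.]), 0.57)]
carrier [(array([-170.,  -21.]), 0.85), (array([-73., 323.]), 0.6)]
```

View pics/s8.png

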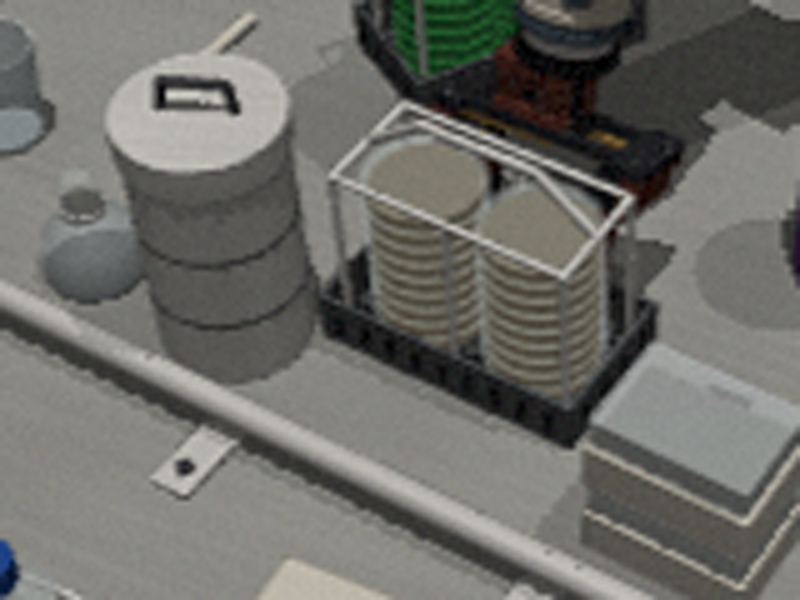

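Emit:
move_arm([
  [0,-0.0029,0.0018,0.0008,0],
  [0,-0.0058,0.0036,0.0016,0],
  [0,-0.0087,0.0054,0.0023,0],
  [0,-0.0116,0.0072,0.0031,0],
  [0,-0.0145,0.009,0.0039,0],
])

```text
t: 12.22
ee_pos: [526.8, -104.8, 31.5]
orientation: [0.142, 2.873, -0.016]
ft_force: [-6.3, -4.0, 0.6]
width: 88.3
```

Run:
```python
from h import *
p,R=show();print("rail TCP",torail(p))
im=get_image("wrist");cv2.imwrite("pics/w9.png",im)
im=get_image("scene");crop("scene",150,150,160,120,5,"pics/s9.png",im)
```

```text
t 12.2167 p [ 526.8 -104.8   31.5] q [-0.24   0.579  2.09   0.184  0.213 -1.886] F [-6.3 -4.   0.6]
cols [[-0.96, 0.098, 0.262], [0.095, 0.995, -0.024], [-0.263, 0.002, -0.965]]
rail TCP [-228.84598904  -14.83810153]
```

View pics/w9.png

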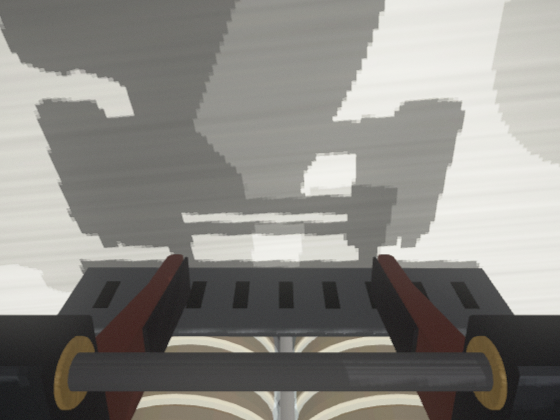

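View pics/s9.png

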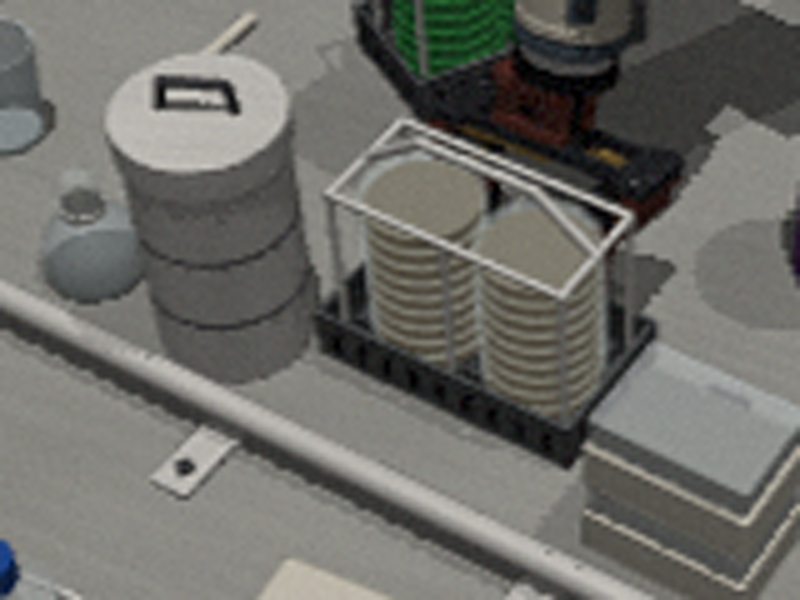

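Emit:
move_arm([
  [0,-0.0039,0.0026,0.001,0],
  [0,-0.0078,0.0052,0.002,0],
  [0,-0.0116,0.0078,0.0031,0],
  [0,-0.0155,0.0104,0.0042,0],
  [0,-0.0194,0.013,0.0053,0],
])

```text
t: 12.73
ee_pos: [548.3, -93.9, 31.5]
orientation: [0.142, 2.872, -0.017]
ft_force: [-7.0, -4.1, -0.3]
width: 87.9
```

Run:
```python
from h import *
p,R=show();print("rail TCP",torail(p))
im=get_image("wrist");cv2.imwrite("pics/w10.png",im)
im=get_image("scene");crop("scene",150,150,160,120,5,"pics/s10.png",im)
```

```text
t 12.7333 p [548.3 -93.9  31.5] q [-0.207  0.592  2.05   0.128  0.237 -1.799] F [-7.  -4.1 -0.3]
cols [[-0.96, 0.098, 0.262], [0.095, 0.995, -0.024], [-0.263, 0.002, -0.965]]
rail TCP [-208.50442018   -1.86903997]
```

View pics/w10.png

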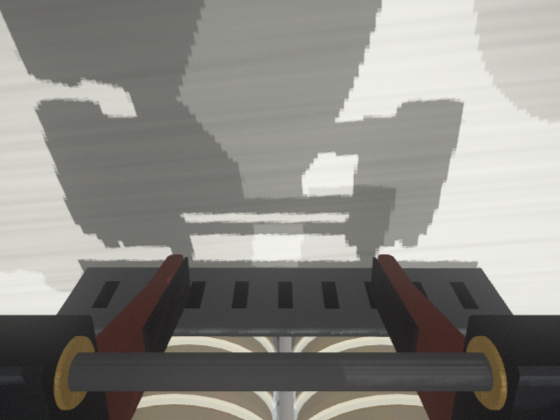

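View pics/s10.png

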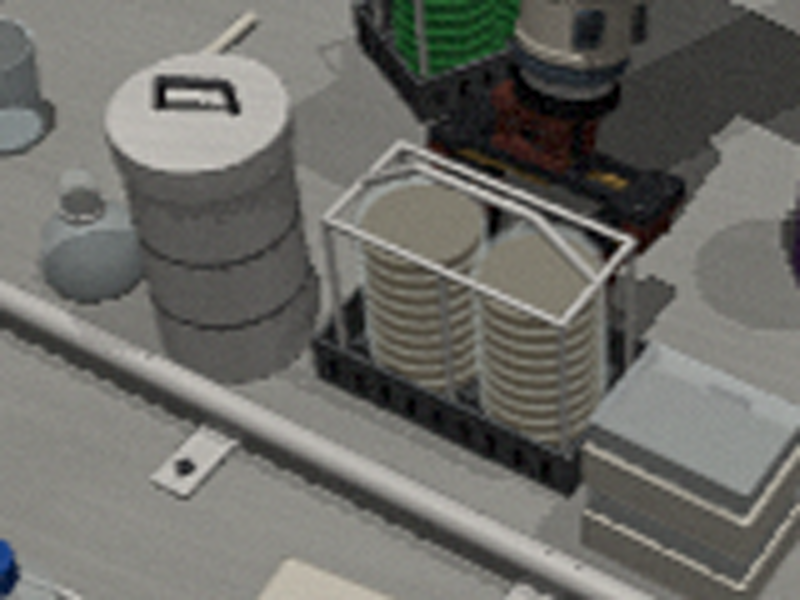

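Emit:
move_arm([
  [0,-0.0077,0.002,0.0021,0],
  [0,-0.0155,0.004,0.0042,0],
  [0,-0.0232,0.005,0.0063,0],
  [0,-0.031,0.006,0.0085,0],
  [0,-0.0387,0.006,0.0106,0],
])

```text
t: 13.25
ee_pos: [588.0, -91.2, 31.3]
orientation: [0.14, 2.875, -0.016]
ft_force: [-11.0, 0.3, 3.7]
width: 87.6
```

Run:
```python
from h import *
p,R=show();print("rail TCP",torail(p))
im=get_image("scene");crop("scene",150,150,160,120,5,"pics/s11.png",im)
im=get_image("top");crop("top",220,100,220,130,3.6,"pics/t11.png",im)
```

```text
t 13.25 p [588.  -91.2  31.3] q [-0.186  0.623  1.964  0.086  0.293 -1.739] F [-11.    0.3   3.7]
cols [[-0.961, 0.097, 0.26], [0.094, 0.995, -0.024], [-0.261, 0.002, -0.965]]
rail TCP [-169.19246049    4.61315263]
```

View pics/s11.png

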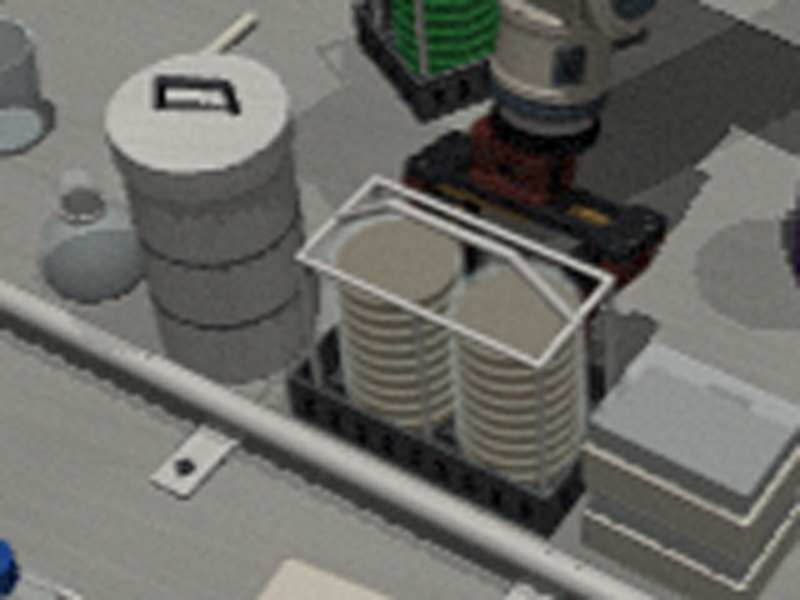

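View pics/t11.png

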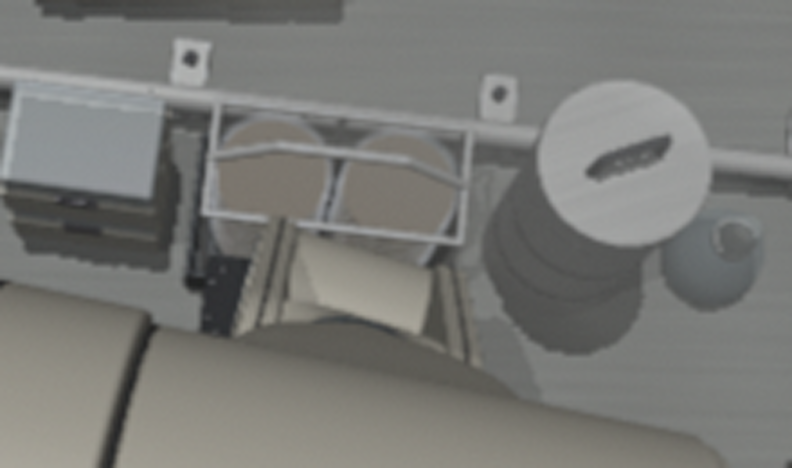

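Emit:
move_arm([
  [0,-0.004,-0.0005,0.001,0],
  [0,-0.008,-0.001,0.002,0],
  [0,-0.012,-0.001,0.0031,0],
  [0,-0.015,-0.001,0.0041,0],
  [0,-0.018,-0.001,0.0049,0],
])

```text
t: 13.77
ee_pos: [605.9, -94.0, 31.6]
orientation: [0.14, 2.875, -0.016]
ft_force: [-12.5, 1.0, 8.0]
width: 88.0
```

Emit:
move_arm([
  [0,-0.001,0,0.0003,0],
  [0,-0.002,0,0.0005,0],
  [0,-0.003,0,0.0008,0],
])

```text
t: 14.02
ee_pos: [608.8, -94.3, 31.5]
orientation: [0.14, 2.875, -0.016]
ft_force: [-12.3, 1.3, 8.0]
width: 87.6
```

Run:
```python
from h import *
p,R=show();print("rail TCP",torail(p))
```

```text
t 14.0167 p [608.8 -94.3  31.5] q [-0.185  0.64   1.917  0.077  0.323 -1.728] F [-12.3   1.3   8. ]
cols [[-0.961, 0.097, 0.259], [0.094, 0.995, -0.024], [-0.26, 0.002, -0.966]]
rail TCP [-148.17499973    3.52182045]
```

Emit:
move_arm([
  [0,-0.001,0,0.0002,0],
  [0,-0.002,0,0.0005,0],
  [0,-0.003,0,0.0007,0],
])

```text
t: 14.27
ee_pos: [610.8, -94.5, 31.5]
orientation: [0.14, 2.877, -0.016]
ft_force: [-18.7, 0.7, 14.6]
width: 87.7
```

Run:
```python
from h import *
p,R=show();print("rail TCP",torail(p))
im=get_image("wrist");cv2.imwrite("pics/w12.png",im)
im=get_image("scene");crop("scene",150,150,160,120,5,"pics/s12.png",im)
```

```text
t 14.2667 p [610.8 -94.5  31.5] q [-0.184  0.642  1.911  0.076  0.329 -1.726] F [-18.7   0.7  14.6]
cols [[-0.961, 0.097, 0.257], [0.094, 0.995, -0.023], [-0.258, 0.002, -0.966]]
rail TCP [-146.21099938    3.54758439]
```

View pics/w12.png

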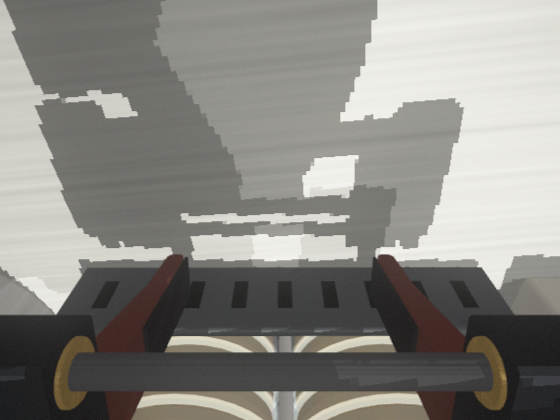

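View pics/s12.png

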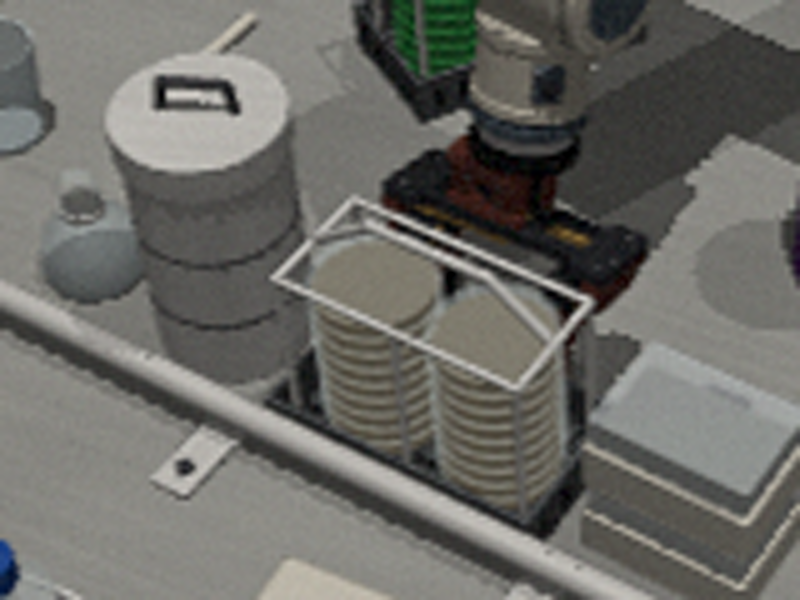

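Emit:
move_arm([
  [0,-0.001,0,0.0002,0],
  [0,-0.002,0,0.0005,0],
  [0,-0.002,0,0.0005,0],
])

```text
t: 14.62
ee_pos: [611.0, -94.4, 31.2]
orientation: [0.14, 2.881, -0.015]
ft_force: [-21.5, 0.6, 16.0]
width: 88.0
```

Emit:
move_arm([
  [0,-0.001,0,0.0002,0],
  [0,-0.002,0,0.0005,0],
  [0,-0.002,0,0.0005,0],
])

```text
t: 14.87
ee_pos: [611.1, -94.3, 30.9]
orientation: [0.14, 2.884, -0.014]
ft_force: [-28.7, 1.5, 22.4]
width: 87.9
```

Run:
```python
from h import *
p,R=show();print("rail TCP",torail(p))
for n in("canister","tip_boxes","carrier","rail"):print(n,[(torail(d["location"]).round(),round(d["conf"],2)) for c in("top","scene") for d in place_of(c,n)] if get_image("top") is not None and get_image("scene") is not None else 0)
im=get_image("wrist")
for uv in((82,268),(283,268),(480,268)):print(torail(wray(uv,0)).round(1))
```

```text
t 14.8667 p [611.1 -94.3  30.9] q [-0.184  0.644  1.906  0.073  0.339 -1.724] F [-28.7   1.5  22.4]
cols [[-0.963, 0.097, 0.25], [0.094, 0.995, -0.022], [-0.251, 0.003, -0.968]]
rail TCP [-145.94112907    3.71919616]
canister [(array([ -84., -184.]), 0.79), (array([ -88., -181.]), 0.9), (array([-373.,  189.]), 0.88)]
tip_boxes [(array([-83., 195.]), 0.78), (array([-82., 199.]), 0.56)]
carrier [(array([-71.,   7.]), 0.97), (array([-71.,   5.]), 0.84), (array([-455., -196.]), 0.82)]
rail [(array([2., 3.]), 0.61), (array([-84., 194.]), 0.46), (array([-0.,  2.]), 0.8)]
[-133.7 -102.6]
[-133.2    4.6]
[-132.7  110.1]
```

Emit:
move_arm([
  [0,0.003,0,-0.0008,0],
  [0,0.008,0,-0.002,0],
  [0,0.02,0,-0.005,0],
  [0,0.04,0,-0.0104,0],
  [0,0.06,0,-0.0156,0],
])

```text
t: 16.13
ee_pos: [558.6, -89.9, 32.5]
orientation: [0.14, 2.865, -0.019]
ft_force: [-1.0, 0.2, -0.2]
width: 88.1
```

Emit:
move_arm([
  [0,0.02,0,-0.01,0],
  [0,0.03,0,-0.04,0],
  [0,0.03,0,-0.08,0],
  [0,0.02,0,-0.12,0],
  [0,0.02,0,-0.16,0],
])

```text
t: 16.55
ee_pos: [497.5, -84.2, 183.3]
orientation: [0.14, 2.865, -0.019]
ft_force: [2.3, 0.5, 0.5]
width: 87.7
```

Run:
```python
from h import *
p,R=show()
im=get_image("wrist");cv2.imwrite("pics/w13.png",im)
im=get_image("scene");crop("scene",150,150,160,120,5,"pics/s13.png",im)
im=get_image("top");crop("top",220,100,220,130,3.6,"pics/t13.png",im)
for n in "carrier rail canister tip_boxes flask spirit_lamp tape_roll dish_stack beaker marker_pen".split():
    for c in ("top","scene"):
        print(c,n,[(np.round(d["location"],0).tolist(),torail(d["location"]).round().tolist(),round(d["conf"],2)) for d in place_of(c,n)[:2]])
```

```text
t 16.55 p [497.5 -84.2 183.3] q [-0.209  0.232  2.106  0.06   0.533 -1.73 ] F [2.3 0.5 0.5]
cols [[-0.958, 0.097, 0.269], [0.094, 0.995, -0.026], [-0.27, 0.0, -0.963]]
top carrier [([686.0, -100.0, -3.0], [-70.0, 5.0], 0.86), ([281.0, -264.0, 2.0], [-458.0, -197.0], 0.64)]
scene carrier [([685.0, -100.0, -0.0], [-72.0, 5.0], 0.72), ([283.0, -264.0, -1.0], [-457.0, -196.0], 0.56)]
top rail [([758.0, -114.0, 2.0], [2.0, -1.0], 0.69)]
scene rail [([753.0, -113.0, -1.0], [-2.0, -2.0], 0.86), ([688.0, -98.0, -2.0], [-69.0, 7.0], 0.34)]
top canister [([654.0, -289.0, 1.0], [-85.0, -186.0], 0.88), ([405.0, 107.0, 1.0], [-370.0, 185.0], 0.57)]
scene canister [([404.0, 109.0, 1.0], [-371.0, 187.0], 0.86)]
top tip_boxes [([692.0, 91.0, 2.0], [-83.0, 196.0], 0.87)]
scene tip_boxes [([693.0, 93.0, -3.0], [-82.0, 198.0], 0.89)]
top flask [([715.0, 211.0, 3.0], [-72.0, 318.0], 0.79)]
scene flask [([711.0, 213.0, 2.0], [-76.0, 319.0], 0.82)]
top spirit_lamp [([646.0, -415.0, -3.0], [-80.0, -312.0], 0.91), ([685.0, -95.0, -2.0], [-73.0, 10.0], 0.61)]
scene spirit_lamp [([646.0, -413.0, -3.0], [-80.0, -310.0], 0.68), ([417.0, 458.0, -3.0], [-392.0, 535.0], 0.18)]
top tape_roll [([416.0, 453.0, -4.0], [-392.0, 530.0], 0.75)]
scene tape_roll [([418.0, 456.0, 2.0], [-391.0, 533.0], 0.74), ([649.0, -286.0, 3.0], [-90.0, -184.0], 0.52)]
top dish_stack [([527.0, 517.0, -1.0], [-288.0, 604.0], 0.77)]
scene dish_stack [([525.0, 522.0, 2.0], [-291.0, 609.0], 0.84)]
top beaker [([552.0, -564.0, 1.0], [-160.0, -469.0], 0.66), ([656.0, -284.0, 1.0], [-83.0, -181.0], 0.38)]
scene beaker [([557.0, -564.0, 3.0], [-155.0, -469.0], 0.76)]
top marker_pen [([413.0, -471.0, -2.0], [-307.0, -390.0], 0.49)]
scene marker_pen [([416.0, -471.0, 2.0], [-304.0, -390.0], 0.49)]
```

View pics/s13.png

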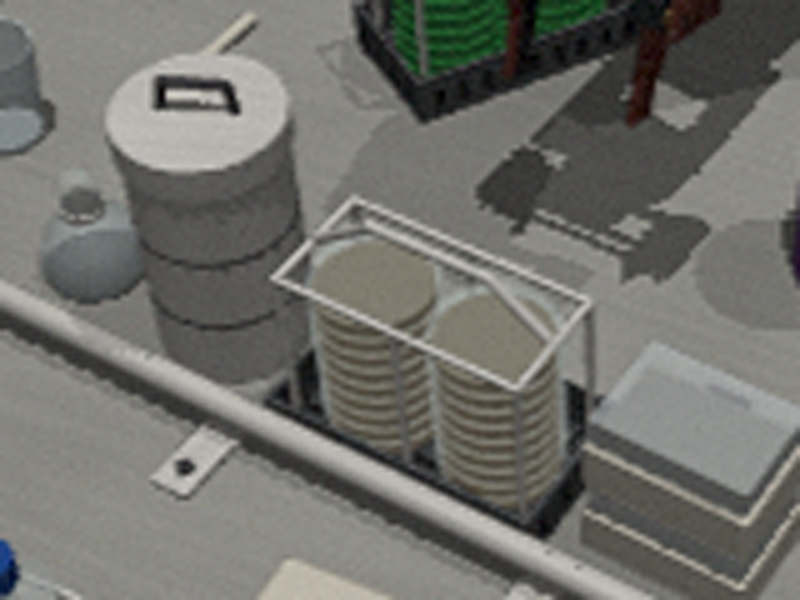

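View pics/t13.png

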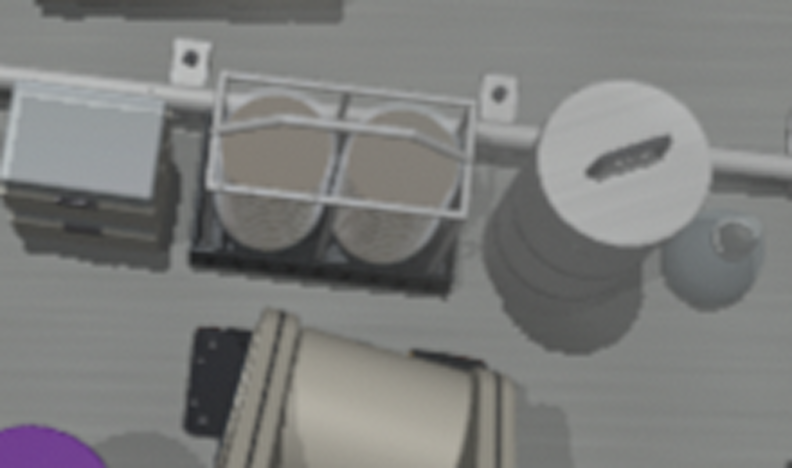

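View pics/w13.png

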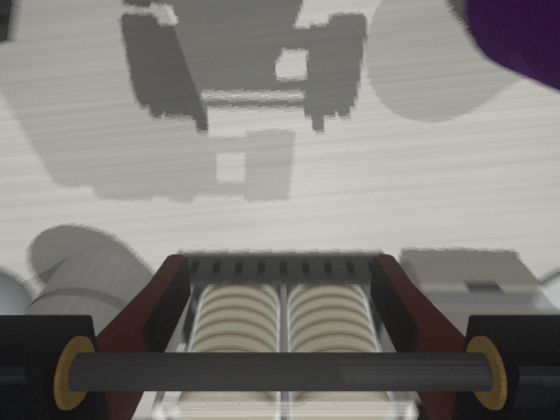

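```bash
python3 -c "
from workcell import *
print(close_job())"
```

```text
the job is handed in; nothing more can be done
None
```

The carrier is home against the guard rail, in the free place between the canister and the tip boxes. I handed the job in at about 17 s. No verdict was reported.

**How it was done:**
- **Tilt:** With the tool pointing straight down, the gripper's body would have hit the dishes and wires. I reached past the arm's limit to tilt the tool about 0.27 rad. Then I pushed with both open fingertips on the tray's rear wall, about 20 mm above the bench.
- **Push:** I pushed diagonally first, then straight onto the rail. The arm stopped advancing and the push force rose to about 29 N, so the tray was seated. I then backed straight off.

**Last checks:**

| Check | Result | Needed |
|---|---|---|
| Carrier x in the rail's frame, top and scene cameras | −70 and −72 mm | −77 to −66 mm |
| Position along the rail | about 5 mm, with roughly 20 mm free on each side | touching neither neighbour |
| Tray edge against rail, top picture | slope 0.116 against 0.114 | within 0.05 rad |
| Other things on the bench | within about 5 mm of where they started, which is about the networks' accuracy | under 12 mm |

**Doubts:**
- **Joint ranges:** While I tilted the tool, joint 3 read 0.086 rad against a stated minimum of 0.09. Joint 5 reached 0.109 (minimum 0.11) and joint 6 reached −2.54, its limit. I took these to be rounding of the limits, but could not confirm it.
- **Canister:** The front corner of the tray passed within a few millimetres of the canister. The pictures show no contact or movement there.
- **Network reports:** The networks also gave some false, mostly lower-confidence hits, and the green and purple look-alikes. I discarded these after comparing them with the pictures.

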